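# Tip the bushes into the cleaning basket and hold it ready

## Task

Pick up the parts scoop by its handle, tip all five steel bushes out of it into the perforated steel basket, and stand the empty scoop upright on the bench again and let go of it. Then take the basket by its black grip, lift it straight up at least 8 cm clear of the bench and finish while holding it there in the gripper, level and still, with all five bushes in it: do not put it down. Do not disturb the other things on the bench.

Things in the scene. Friction and masses are not known exactly. Their poses are not given: they have to be found in the camera images.
- scoop: sheet aluminium parts scoop, five bushes in it, 0.08 to 0.17 kg empty. Origin: under the middle of the pan; x to the open nose, z up. Pan: x -42 to +42 mm, flat floor 3 mm thick, 75 mm wide at the back, 61 at the nose; side walls 34 mm high (front half 20), back wall 46; no lip at the nose. Dipping the nose 65 to 75 degrees slides all out. Nose points roughly away from the robot at the start
- scoop_grip (a point): middle of the scoop's straight wooden handle, a level bar 14 mm wide (scoop y), 20 mm high, 78 mm long, running along scoop x from the back wall to x = -126 mm. This point: 88 mm behind the pan's middle, 46 mm behind the back wall, 36 mm above the scoop's underside. Axes as the scoop's
- scoop_nose (a point): middle of the scoop's open front edge, on the floor of the pan (42 mm ahead of the pan's middle, 3 mm up). Axes as the scoop's
- basket: open-topped perforated sheet steel basket, 120 mm (its x) by 160 mm (its y), 40 mm high, walls and floor 3 mm, 0.17 to 0.35 kg; a fixed bail handle 126 mm high spans the middle, from end wall to end wall (y -80 to +80). Origin: centre of the underside; z up, x roughly away from the robot at the start
- basket_grip (a point): middle of the black grip on the basket's bail: a flat-sided bar 14 mm wide (basket x), 20 mm high, 100 mm long (basket y), 118 mm above the basket's underside, right over the basket's centre; under it (below 108 mm) all is open down to the basket's floor. Axes as the basket's
- bench: the workbench that everything stands on (top at z = 0)
- staking_press: the bench press at the back left, fixed
- brush: bystander: brush with wooden handle, 163 x 27 x 12 mm, lying between the scoop and the basket, pointing ahead; origin under its middle
- lens: bystander: clear round lens blank, 59 mm across, 8 mm thick, flat on the bench at the right; origin under its middle
- block: bystander: sanding block, 46 x 76 x 26 mm, at the left; origin under its middle
- small_box: bystander: small pale card box, 47 x 62 x 26 mm, at the right; origin under its middle
- gauge_ring: bystander: brass setting ring, 32 mm across, 9 mm high, behind the middle; origin under its middle
- bush_1_c (a point): one of the five like steel bushes, short tubes 22 mm across and 14 mm high, about 30 g each, standing in the scoop's pan at the start; its centre
- bush_2_c (a point): one of the five like steel bushes, short tubes 22 mm across and 14 mm high, about 30 g each, standing in the scoop's pan at the start; its centre
- bush_3_c (a point): one of the five like steel bushes, short tubes 22 mm across and 14 mm high, about 30 g each, standing in the scoop's pan at the start; its centre
- bush_4_c (a point): one of the five like steel bushes, short tubes 22 mm across and 14 mm high, about 30 g each, standing in the scoop's pan at the start; its centre
- bush_5_c (a point): one of the five like steel bushes, short tubes 22 mm across and 14 mm high, about 30 g each, standing in the scoop's pan at the start; its centre

How it is judged:
By the outcome, as a careful person would: the job done as asked, in the order asked, and still so for the second after the job is handed in, while the arm keeps its last pose, push and grip.
It also fails if it takes over 67 s, if anything falls off the work surface, if the arm or the gripper's body presses on something with over 40 N, if the wrist force passes 120 N, or if a joint passes its speed limit or range.

## Robot

A 6-joint arm with a two-finger parallel gripper is mounted at the origin on a cart in front of the work surface, level with it; the furniture and walls round the work are solid. World frame = base frame: x ahead of the robot, y to its left, z up, the work surface at z = 0. Lengths are in m, angles in degrees, forces in N, time in s.
With the tool pointing down it reaches from about 0.3 to 0.875 m from the base axis. Payload 6.4 kg.
Tool frame: the origin (TCP) lies at the very end of the fingers, on their centre line; the grasp point (between the pads) lies 19 mm behind it (r.grasp_offset is the distance from the TCP to the grasp point, in m); z points along the fingers, y is the line along which they close (so a half turn about z gives the same grasp; the last joint's range is limited). The gripper opens to 85 mm and grips with 20 to 120 N. Pads are 22 mm wide; open, the fingers measure 114 mm over their backs; the gripper's body (76 mm by 85 mm) begins 54 mm behind the grasp point. The pads swing forward as they close: fully open they stand 13 mm farther back than shut.
Start: joints at [-79.601, 10.359, 92.074, -0, 77.567, -11.82], TCP at [0.217, -0.532, 0.231] pointing down, gripper open.
Joint ranges: [-171.53, 171.53], [-51.25, 118.39], [17.06, 147.69], [-65.23, 245.23], [0, 150.52], [-178.68, 178.68]. Speed limits (degrees/s): [147.25, 147.25, 172.46, 180, 180, 180].

## Interface

Orientations are given as a 3x3 rotation matrix whose columns are the frame's x, y, z axes.
In Python, from rig import telemetry, cams, workorder, nets, r gives the robot as it stands.
- The arm moves only by the tool jog_arm, never from a script. Its argument "targets" is a list of rows, each a list of 3 entries, a list of its own where there are three numbers: the shift along the tool's x, y, z in units of 40 mm (1.0 is 40 mm), then the turn, a rotation vector about the tool's x, y, z in units of 4 degrees (1.0 is 4 degrees), then the opening, from 0 (shut) to 1 (fully open). A call has 1 to 5 rows; each row shifts and turns the commanded pose from where the row before left it, along the tool's axes as they then stand; what a row does not reach is not made up. A row lasts 1/12 s, in which the tool goes at most 41.7 mm and 7.16 degrees, less where a joint would pass 70% of its speed; a pose out of reach is approached as far as the arm can. A call with a number of a shift or a turn outside -1 to 1 is refused whole. A call with a gripper value outside its range is refused whole. The fingers move at their own pace and stop on an object; "force" is the grip in N (left out, the last holds). Time passes only in rows, so rows that do not move let the fingers close. It gives the time, the measured TCP pose, the force, the opening and the grip force at its end, in the units of the state.
- telemetry.sense(): the state, without advancing time (a new reading comes with each control period).
- cams.read_camera(name): name is "side" or "top" or "wrist"; returns (picture, depth): 480x640x3 uint8, red, green, blue; 480x640 float32, m along the optical axis (not along the pixel's ray), 0 where there is no reading.
- cams.calibration(name): a dict with "K" (3x3 intrinsics, pixels), "R" (3x3) and "t" (3): a world point X has camera coordinates R X + t. Camera axes: x right, y down, z forward; pixel columns grow to the right and rows downward; lengths in m; the calibration is good to about 2 mm. A picture is of the moment at which its call begins: read the wrist's pose just before it. calibration takes no time and is no camera call; for the wrist camera it gives the pose at the moment of the call.
- workorder.sign_off(): hands the job in; it is judged then, once.
Trained networks look in the newest picture that a camera, given by its name, has taken for a name from the list of things; names that differ only in an ending like _2 or _b are one class to them, and where a whole thing is asked for, a point or a joint stands for the part that bears it (a point fixed in the world has none). Each returns a list of dicts, best first, with "p" (0 to 1); they miss things now and then, are a little off and sometimes report something else, mostly with a low value. They report only what shows in the picture. A call takes as long as a camera call.
- nets.look_for(target, camera): "rect" ([left, top, width, height] in pixels, round what is visible of it).
The state is a dict: "clock": time; "q": joint angles; "qvel": joint speeds; "effort": joint torques, N m; "tcp_pos": TCP position; "orientation": TCP orientation; "ft_force": force on the tool from outside, world axes, zero at the start; "moment": the same for the moment, N m; "grip_width": finger opening in m; "gripper_force": force on a finger pad.
Only numpy, scipy, OpenCV 4.12 (cv2) and the standard library are available. Lean on these libraries where they do the work, as an engineer would, in place of code of your own. Each camera call takes 0.05 s, during which the arm holds its last target. There are 200 camera calls.

## Working session

There is one attempt and no reset: what is moved stays moved. The work goes in short steps, Python scripts to look and compute and a tool call to move; the robot and the scene stay as the last step left them, time stands still between calls to the robot, and variables do not carry over. Pictures are saved under pics/ and viewed, at most 10 in all, crops included, and the job is handed in when it is done.

Besides the shell and the picture viewer there is one more tool, called after "Emit:" by a JSON object that holds its "method" and its "body". jog_arm: Moves the arm, as the interface text tells. Its arguments: {"type":"object","properties":{"targets":{"type":"array"},"force":{"type":"number"}},"required":["targets"]}

```bash
ls; mkdir -p pics
cat > h.py <<'E'
import numpy as np, cv2
from rig import telemetry, cams, workorder, nets, r
def cloud(name):
    c=cams.calibration(name); im,d=cams.read_camera(name)
    v,u=np.mgrid[0:480,0:640]; K=c["K"]
    P=np.stack([(u-K[0][2])/K[0][0]*d,(v-K[1][2])/K[1][1]*d,d],-1)
    W=(P-np.array(c["t"]))@np.array(c["R"]); W[d==0]=np.nan
    return im,d,W
def save(im,n): cv2.imwrite("pics/"+n,im[:,:,::-1])
E
python3 - <<'E'
from h import *
s=telemetry.sense(); print(s)
for n in("top","side"):
    im,d,W=cloud(n); save(im,n+"0.png"); np.savez(n+"0.npz",im=im,W=W)
    for t in("scoop","scoop_grip","basket","basket_grip","brush","lens","block","small_box","gauge_ring","bush_1_c","staking_press"):
        if n=="side" and t not in("scoop","basket"):continue
        for o in nets.look_for(t,n)[:2]:
            l,tp,w,h=o["rect"]; q=W[int(tp):int(tp+h)+1,int(l):int(l+w)+1].reshape(-1,3)
            c=W[min(479,int(tp+h/2)),min(639,int(l+w/2))]
            print(n,t,round(o["p"],2),np.round(o["rect"]),np.round(c,3))
E
```

```text
pics
{'clock': 0.0, 'q': array([-7.96016226e+01,  1.04023461e+01,  9.21354597e+01, -4.80493020e-04,
        7.75671783e+01, -1.18198524e+01]), 'qvel': array([ 0.0337344 , -0.07903637, -0.01933621,  0.04085636,  0.15469065,
       -0.09718461]), 'effort': array([ 6.50009606e-04, -4.44874263e+01, -3.51335764e+01, -3.36770217e-04,
        8.93878983e-03,  3.33918092e-05]), 'tcp_pos': array([ 0.21733619, -0.5317121 ,  0.23034764]), 'orientation': array([[ 9.25749697e-01,  3.78136727e-01, -3.38772417e-04],
       [ 3.78136700e-01, -9.25748018e-01,  1.80074669e-03],
       [ 3.67310566e-04, -1.79514299e-03, -9.99998321e-01]]), 'ft_force': array([0.31204278, 0.20663965, 0.64890789]), 'moment': array([0.05995721, 0.00060749, 0.04824397]), 'gripper_force': 0.0, 'grip_width': 0.08559868485575595}
top scoop 0.57 [234. 222.  48.  78.] [0.488 0.167 0.016]
top scoop_grip 0.93 [238. 223.  41.  75.] [0.487 0.164 0.02 ]
top basket 0.95 [345. 197.  91.  77.] [ 0.54  -0.133  0.006]
top basket 0.51 [235. 223.  40.  79.] [0.48  0.167 0.047]
top basket_grip 0.83 [339. 199.  98.  80.] [ 0.533 -0.126  0.006]
top brush 0.74 [311. 209.  12.  74.] [0.52  0.035 0.009]
top lens 0.71 [504. 271.  29.  30.] [ 0.418 -0.41   0.011]
top block 0.74 [236. 222.  44.  75.] [0.49  0.167 0.019]
top block 0.72 [119. 250.  32.  42.] [0.468 0.433 0.027]
top small_box 0.71 [484. 180.  35.  28.] [ 0.625 -0.385  0.028]
top gauge_ring 0.44 [299. 168.  12.  14.] [0.689 0.058 0.008]
top bush_1_c 0.56 [257. 256.   8.   8.] [ 0.492  0.161 -0.   ]
top staking_press 0.18 [341. 197.  93.  82.] [ 0.536 -0.127  0.002]
side scoop 0.65 [260. 210.  30.  40.] [0.472 0.174 0.032]
side basket 0.75 [388. 188.  19.  26.] [ 0.535 -0.203  0.001]
```

View pics/top0.png

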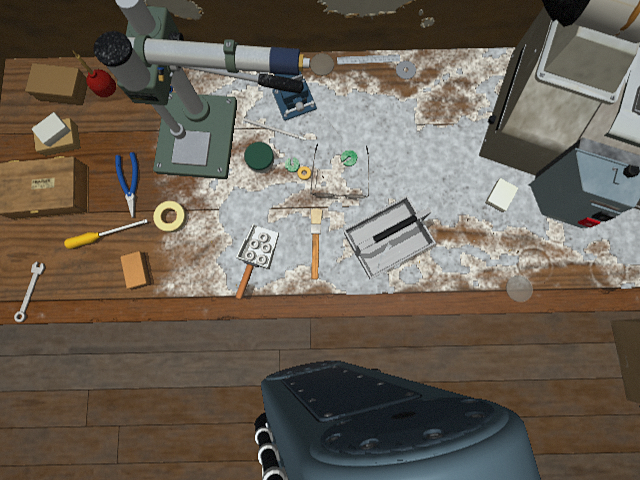

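Run:
```python
from h import *
W=np.load("top0.npz")["W"]
def pts(x0,x1,y0,y1,z0,z1):
    m=(W[...,0]>x0)&(W[...,0]<x1)&(W[...,1]>y0)&(W[...,1]<y1)&(W[...,2]>z0)&(W[...,2]<z1); return W[m]
def rect(P):
    return cv2.minAreaRect((P[:,:2]*1000).astype(np.float32))
for nm,b in dict(scoop=(.3,.65,.09,.25,.012,.08),scoop_all=(.3,.65,.09,.25,.006,.08),handle=(.3,.43,.09,.25,.03,.08),basketrim=(.4,.68,-.26,-.04,.025,.05),bar=(.4,.68,-.26,-.04,.1,.15),brush=(.35,.65,.0,.07,.006,.03)).items():
    P=pts(*b); print(nm,len(P),np.round(P.min(0),3),np.round(P.max(0),3),np.round(np.median(P,0),3),rect(P))
print("bench",np.nanmedian(pts(.3,.7,-.5,.5,-.02,.01)[:,2]))
```

```text
scoop 905 [0.403 0.12  0.012] [0.571 0.211 0.054] [0.493 0.179 0.026] ((482.63018798828125, 175.96673583984375), (74.40560150146484, 166.10055541992188), 69.21295928955078)
scoop_all 1218 [0.38  0.091 0.006] [0.65  0.248 0.054] [0.5   0.176 0.018] ((515.4056396484375, 165.7744140625), (269.1681213378906, 153.27012634277344), 3.0364201068878174)
handle 98 [0.403 0.188 0.031] [0.43  0.209 0.054] [0.416 0.198 0.045] ((418.0882873535156, 199.20558166503906), (13.813345909118652, 28.798561096191406), 70.90111541748047)
basketrim 776 [ 0.442 -0.226  0.025] [ 0.679 -0.04   0.05 ] [ 0.559 -0.133  0.042] ((570.16845703125, -105.23942565917969), (210.1835174560547, 167.07398986816406), 27.370155334472656)
bar 577 [ 0.489 -0.201  0.1  ] [ 0.573 -0.049  0.134] [ 0.531 -0.123  0.128] ((532.3876953125, -125.1513671875), (14.171106338500977, 165.89529418945312), 27.42310333251953)
brush 683 [0.388 0.001 0.006] [0.636 0.069 0.03 ] [0.538 0.037 0.01 ] ((512.3738403320312, 35.29051971435547), (68.1745376586914, 248.18792724609375), 89.29853057861328)
bench 0.001758281427753746
```

The top view shows the scoop with bushes at about (258,248), its handle going to (243,290). The brush is at (316,240) and the basket at (390,237), turned about 27°, with its black grip clear. The other things stand well away.

```bash
cat >> h.py <<'E'
from scipy.spatial.transform import Rotation as Ro
from scipy.linalg import logm
def toolR(yaw,tilt):  # tool down, x along heading yaw; tilt>0: fingers lean to the heading
    return Ro.from_euler('z',yaw,degrees=True).as_matrix()@np.diag([1,-1,-1.])@Ro.from_euler('y',tilt,degrees=True).as_matrix()
def T(R,p):
    M=np.eye(4);M[:3,:3]=R;M[:3,3]=p;return M
def goal(g,yaw,tilt):  # grasp point
    R=toolR(yaw,tilt); return T(R,np.array(g)+r.grasp_offset*R[:,2])
def plan(A,B,rot=3.9,lin=38):
    D=np.linalg.inv(A)@B; w=Ro.from_matrix(D[:3,:3]).as_rotvec(degrees=True)
    N=1
    while 1:
        L=logm(D).real/N; v=L[:3,3]*1000
        ww=w/N
        if abs(v).max()<lin and abs(ww).max()<rot: break
        N+=1
    # straight/translation delta of one row: exp of the twist
    from scipy.linalg import expm
    e=expm(L)[:3,3]*1000
    print(N,"rows",np.round(e/40,3).tolist(),np.round(ww/4,3).tolist()); return B
def cur():
    s=telemetry.sense(); return T(np.array(s["orientation"]),s["tcp_pos"]),s
E
python3 - <<'E'
from h import *
A,s=cur()
h=goal([.440,.192,.036+.10],-20.3,35)
m=goal([.41,-.05,.26],0,0)
m=plan(A,m); h=plan(m,h); plan(h,goal([.440,.192,.036],-20.3,35))
E
```

```text
12 rows [0.606, -0.905, -0.021] [0.0, 0.0, 0.463]
9 rows [-0.082, -0.686, 0.318] [-0.172, 0.962, 0.546]
3 rows [-0.478, 0.0, 0.683] [0.0, 0.0, -0.0]
```

Emit:
{"method": "jog_arm", "body": {"targets": [[[0.6, -0.9, 0], [0, 0, 0.46], 1], [[0.6, -0.9, 0], [0, 0, 0.46], 1], [[0.6, -0.9, 0], [0, 0, 0.46], 1], [[0.6, -0.9, 0], [0, 0, 0.46], 1], [[0.6, -0.9, 0], [0, 0, 0.46], 1]], "force": 100}}

```text
clock: 1.17
tcp_pos: [0.2718, -0.3296, 0.2311]
orientation: [[0.975, 0.223, 0.0], [0.223, -0.975, 0.0], [0.0, -0.0, -1.0]]
ft_force: [0.8, -0.5, 0.3]
grip_width: 0.0854
gripper_force: 0.0
```

Emit:
{"method": "jog_arm", "body": {"targets": [[[0.6, -0.9, 0], [0, 0, 0.46], 1], [[0.6, -0.9, 0], [0, 0, 0.46], 1], [[0.6, -0.9, 0], [0, 0, 0.46], 1], [[0.6, -0.9, 0], [0, 0, 0.46], 1], [[0.6, -0.9, 0], [0, 0, 0.46], 1]]}}

```text
clock: 1.58
tcp_pos: [0.358, -0.14, 0.2318]
orientation: [[0.998, 0.064, 0.001], [0.064, -0.998, -0.001], [0.001, 0.001, -1.0]]
ft_force: [0.5, -0.7, -0.7]
grip_width: 0.0852
gripper_force: 0.0
```

Emit:
{"method": "jog_arm", "body": {"targets": [[[0.6, -0.9, 0], [0, 0, 0.46], 1], [[0.6, -0.9, 0], [0, 0, 0.46], 1], [[-0.08, -0.69, 0.3], [-0.17, 0.96, 0.55], 1], [[-0.08, -0.69, 0.3], [-0.17, 0.96, 0.55], 1], [[-0.08, -0.69, 0.3], [-0.17, 0.96, 0.55], 1]]}}

```text
clock: 2.0
tcp_pos: [0.3963, 0.0137, 0.1936]
orientation: [[0.973, -0.117, 0.2], [-0.11, -0.993, -0.046], [0.204, 0.023, -0.979]]
ft_force: [-0.1, 0.2, 0.1]
grip_width: 0.0857
gripper_force: 0.0
```

Emit:
{"method": "jog_arm", "body": {"targets": [[[-0.08, -0.69, 0.3], [-0.17, 0.96, 0.55], 1], [[-0.08, -0.69, 0.3], [-0.17, 0.96, 0.55], 1], [[-0.08, -0.69, 0.3], [-0.17, 0.96, 0.55], 1], [[0, 0, 0], [0, 0, 0], 1], [[0, 0, 0], [0, 0, 0], 1]]}}

```text
clock: 2.42
tcp_pos: [0.407, 0.0899, 0.1558]
orientation: [[0.903, -0.223, 0.368], [-0.196, -0.974, -0.11], [0.383, 0.027, -0.923]]
ft_force: [-0.1, -0.3, 0.3]
grip_width: 0.0854
gripper_force: 0.0
```

Run:
```python
from h import *
im,d,W=cloud("wrist"); save(im,"w1.png"); np.savez("w1.npz",im=im,W=W)
m=(W[...,0]>.37)&(W[...,0]<.46)&(W[...,1]>.15)&(W[...,1]<.25)&(W[...,2]>.03)&(W[...,2]<.08)
P=W[m]; print(len(P)); 
if len(P)>20: print(np.median(P,0),P.min(0),P.max(0),cv2.minAreaRect((P[:,:2]*1000).astype(np.float32)))
A,s=cur()
h=plan(A,goal([.440,.192,.036+.075],-20.3,35))
plan(h,goal([.440,.192,.036],-20.3,35))
```

```text
1629
[0.43963258 0.19006695 0.04545986] [0.41419579 0.17782071 0.03018765] [0.45995416 0.20803612 0.04827226] ((437.174072265625, 193.21270751953125), (14.531147003173828, 52.986228942871094), 70.48448944091797)
4 rows [-0.096, -0.678, 0.367] [-0.137, 0.767, 0.445]
2 rows [-0.538, 0.0, 0.768] [0.0, 0.0, -0.0]
```

View pics/w1.png

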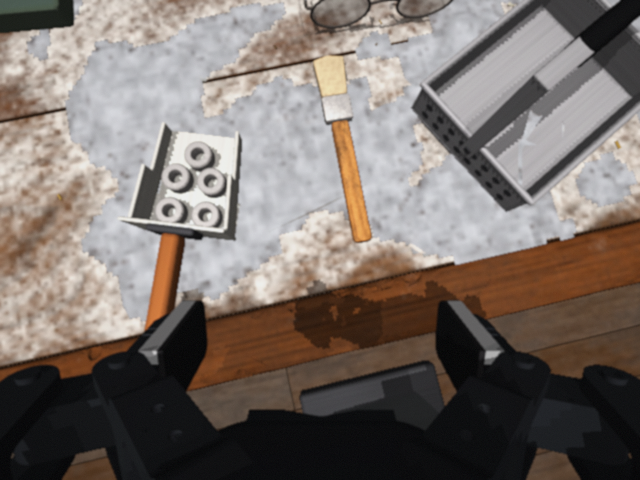

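The wrist view shows all five bushes standing in the scoop's pan at about (190,185) and the handle down to (155,320). The measured handle line agrees with the top view.

Emit:
{"method": "jog_arm", "body": {"targets": [[[-0.1, -0.68, 0.37], [-0.14, 0.77, 0.44], 1], [[-0.1, -0.68, 0.37], [-0.14, 0.77, 0.44], 1], [[-0.1, -0.68, 0.37], [-0.14, 0.77, 0.44], 1], [[-0.1, -0.68, 0.37], [-0.14, 0.77, 0.44], 1], [[0, 0, 0], [0, 0, 0], 1]]}}

```text
clock: 2.88
tcp_pos: [0.4369, 0.1534, 0.1118]
orientation: [[0.812, -0.327, 0.483], [-0.268, -0.945, -0.188], [0.518, 0.023, -0.855]]
ft_force: [0.6, 0.9, 0.6]
grip_width: 0.0852
gripper_force: 0.0
```

Emit:
{"method": "jog_arm", "body": {"targets": [[[0, 0, 0], [0, 0, 0], 1]]}}

```text
clock: 2.97
tcp_pos: [0.4367, 0.1525, 0.113]
orientation: [[0.814, -0.323, 0.482], [-0.264, -0.946, -0.187], [0.517, 0.025, -0.856]]
ft_force: [-0.1, 0.3, -0.1]
grip_width: 0.0856
gripper_force: 0.0
```

Run:
```python
from h import *
A,s=cur(); print(A)
plan(A,goal([.440,.192,.036],-19.8,35))
```

```text
[[ 0.81428045 -0.32293711  0.48234735  0.43672859]
 [-0.26418092 -0.94608494 -0.18743459  0.1525347 ]
 [ 0.51687115  0.02519736 -0.8556923   0.1130013 ]
 [ 0.          0.          0.          1.        ]]
3 rows [-0.404, -0.332, 0.649] [0.058, 0.321, 0.132]
```

Emit:
{"method": "jog_arm", "body": {"targets": [[[0, -0.5, 0], [0.09, 0.48, 0.2], 1], [[0, -0.5, 0], [0.09, 0.48, 0.2], 1], [[0, 0, 0], [0, 0, 0], 1], [[0, 0, 0], [0, 0, 0], 1]]}}

```text
clock: 3.3
tcp_pos: [0.4504, 0.1903, 0.1137]
orientation: [[0.769, -0.339, 0.542], [-0.279, -0.941, -0.193], [0.575, -0.002, -0.818]]
ft_force: [-0.4, -0.2, 0.1]
grip_width: 0.085
gripper_force: 0.0
```

Run:
```python
from h import *
A,s=cur()
plan(A,goal([.440,.192,.036],-19.8,35),lin=28)
```

```text
3 rows [-0.443, 0.017, 0.636] [-0.007, -0.009, -0.009]
```

Emit:
{"method": "jog_arm", "body": {"targets": [[[-0.44, 0.02, 0.64], [0, 0, 0], 1], [[-0.44, 0.02, 0.64], [0, 0, 0], 1], [[-0.44, 0.02, 0.64], [0, 0, 0], 1], [[0, 0, 0], [0, 0, 0], 1], [[0, 0, 0], [0, 0, 0], 1]]}}

```text
clock: 3.72
tcp_pos: [0.4547, 0.1816, 0.0369]
orientation: [[0.789, -0.334, 0.517], [-0.279, -0.943, -0.183], [0.548, 0.001, -0.836]]
ft_force: [0.8, -1.0, 0.5]
grip_width: 0.0856
gripper_force: 0.0
```

Run:
```python
from h import *
A,s=cur(); print(s["ft_force"])
plan(A,goal([.440,.192,.036],-19.8,35),lin=28)
```

```text
[ 0.77692917 -1.00026072  0.51014148]
1 rows [-0.361, -0.121, 0.248] [-0.035, 0.439, 0.069]
```

Run:
```python
from h import *
A,s=cur(); print(s["q"],s["qvel"])
```

```text
[ 21.38767819  10.36406401 127.89264632 -55.39158141  25.874765
 178.40260702] [ 1.32564538 -2.07782288 -0.80082236 -0.34605474  0.2701095   0.96140295]
```

Emit:
{"method": "jog_arm", "body": {"targets": [[[-0.18, -0.06, 0.12], [0, 0, 0], 1], [[-0.18, -0.06, 0.12], [0, 0, 0], 1], [[0, 0, 0], [0, 0, 0], 1]]}}

```text
clock: 3.97
tcp_pos: [0.4523, 0.1887, 0.0291]
orientation: [[0.797, -0.326, 0.508], [-0.276, -0.945, -0.175], [0.537, -0.001, -0.843]]
ft_force: [-0.6, 0.2, 0.7]
grip_width: 0.0853
gripper_force: 0.0
```

Run:
```python
from h import *
A,s=cur(); print(s["q"],s["qvel"])
plan(A,goal([.440,.192,.036],-19.8,35),lin=28)
```

```text
[ 22.01276363  11.59777142 127.45084322 -55.03659647  25.47319392
 178.5620311 ] [ 0.26709572 -0.0236635   0.43416868 -0.5592571   0.29959401  0.2613681 ]
1 rows [-0.155, 0.026, 0.15] [-0.113, 0.625, 0.15]
```

Run:
```python
from h import *
A,s=cur()
plan(A,goal([.440,.192,.036],-19.8,20),lin=28)
```

```text
4 rows [-0.066, 0.006, 0.04] [-0.023, -0.781, 0.041]
```

Emit:
{"method": "jog_arm", "body": {"targets": [[[-0.07, 0, 0.04], [-0.02, -0.78, 0.04], 1], [[-0.07, 0, 0.04], [-0.02, -0.78, 0.04], 1], [[-0.07, 0, 0.04], [-0.02, -0.78, 0.04], 1], [[-0.07, 0, 0.04], [-0.02, -0.78, 0.04], 1], [[0, 0, 0], [0, 0, 0], 1]]}}

```text
clock: 4.38
tcp_pos: [0.4474, 0.1911, 0.019]
orientation: [[0.884, -0.339, 0.323], [-0.319, -0.941, -0.114], [0.342, -0.002, -0.94]]
ft_force: [0.4, 0.7, 0.2]
grip_width: 0.0851
gripper_force: 0.0
```

```bash
cat > k.py <<'E'
from h import *
from scipy.optimize import least_squares
data=[([-79.6016,10.4023,92.1355,0,77.567,-11.82],[.21733619,-.5317121,.23034764]),
([21.38767819,10.36406401,127.89264632,-55.39158141,25.874765,178.40260702],[.4547,.1816,.0369]),
([22.01276363,11.59777142,127.45084322,-55.03659647,25.47319392,178.5620311],[.4523,.1887,.0291])]
E_=lambda a,t:Ro.from_euler(a,t,degrees=True).as_matrix()
def fk(q,p,s4=1,s6=1,c=0):
    R1=E_('z',q[0]);R2=R1@E_('y',q[1]);R3=R1@E_('y',q[1]+q[2])
    R=R3@E_('z',s4*q[3])@E_('y',q[4])@E_('z',s6*q[5]+c)
    return R, R1@[p[0],0,p[1]]+R2@[0,0,p[2]]+R3@[p[3],0,p[4]]+R[:,2]*p[5]
E
python3 - <<'E'
from k import *
A,s=cur(); print(A,s["q"],s["gripper_force"])
plan(A,goal([.440,.192,.036],-19.8,20),lin=28)
d=data+[(s["q"],s["tcp_pos"])]
for s4 in(1,-1):
  for s6 in(1,-1):
    for c in(0,90,180,-90):
      R=fk(s["q"],[0]*6,s4,s6,c)[0]; e=np.degrees(Ro.from_matrix(R.T@A[:3,:3]).magnitude())
      if e<5: 
        f=least_squares(lambda p:np.concatenate([fk(q,p,s4,s6,c)[1]-x for q,x in d]),[0,.3,.4,0,.4,.2])
        print(s4,s6,c,e,f.x,abs(f.fun).max())
E
```

```text
[[ 0.88379029 -0.33876942  0.32272281  0.44737378]
 [-0.31903988 -0.94086672 -0.11394461  0.19112174]
 [ 0.3422401  -0.0022583  -0.93960982  0.01896408]
 [ 0.          0.          0.          1.        ]] [ 16.85670309  11.99801278 122.84320559 -23.24488981  30.89263099
 145.22879743] 0.0
1 rows [-0.024, 0.042, 0.005] [-0.03, -0.003, -0.012]
1 1 90 5.0878961560440517e-14 [ 0.28315303  0.50641937 -0.32888917 -0.08213267  0.32780145 -0.03538287] 0.11596339770259673
```

Emit:
{"method": "jog_arm", "body": {"targets": [[[-0.02, 0.04, 0], [0, 0, 0], 0], [[0, 0, 0], [0, 0, 0], 0], [[0, 0, 0], [0, 0, 0], 0], [[0, 0, 0], [0, 0, 0], 0], [[0, 0, 0], [0, 0, 0], 0]], "force": 100}}

```text
clock: 4.8
tcp_pos: [0.4436, 0.1894, 0.017]
orientation: [[0.885, -0.338, 0.321], [-0.317, -0.941, -0.116], [0.342, 0.001, -0.94]]
ft_force: [1.1, -0.3, -0.3]
grip_width: 0.0256
gripper_force: 0.0
```

Emit:
{"method": "jog_arm", "body": {"targets": [[[0, 0, 0], [0, 0, 0], 0], [[0, 0, 0], [0, 0, 0], 0], [[0, 0, 0], [0, 0, 0], 0], [[0, 0, 0], [0, 0, 0], 0], [[0, 0, 0], [0, 0, 0], 0]]}}

```text
clock: 5.22
tcp_pos: [0.444, 0.1894, 0.0172]
orientation: [[0.885, -0.338, 0.321], [-0.318, -0.941, -0.116], [0.342, 0.0, -0.94]]
ft_force: [-3.4, 2.4, 4.9]
grip_width: 0.0124
gripper_force: 97.4
```

Emit:
{"method": "jog_arm", "body": {"targets": [[[0.16, 0, -0.47], [0, 0, 0], 0], [[0.27, 0, -0.75], [0, 0, 0], 0], [[0.27, 0, -0.75], [0, 0, 0], 0], [[0.16, 0, -0.47], [0, 0, 0], 0], [[0, 0, 0], [0, 0, 0], 0]]}}

```text
clock: 5.63
tcp_pos: [0.4458, 0.1904, 0.1249]
orientation: [[0.882, -0.338, 0.328], [-0.318, -0.941, -0.114], [0.347, -0.004, -0.938]]
ft_force: [0.9, 0.5, -2.3]
grip_width: 0.0124
gripper_force: 97.8
```

```bash
cat > k.py <<'E'
from h import *
import json
from scipy.optimize import least_squares
data=[([-79.6016,10.4023,92.1355,0,77.567,-11.82],[.21733619,-.5317121,.23034764]),
([21.38767819,10.36406401,127.89264632,-55.39158141,25.874765,178.40260702],[.4547,.1816,.0369]),
([22.01276363,11.59777142,127.45084322,-55.03659647,25.47319392,178.5620311],[.4523,.1887,.0291]),
([16.85670309,11.99801278,122.84320559,-23.24488981,30.89263099,145.22879743],[.44737378,.19112174,.01896408])]
E_=lambda a,t:Ro.from_euler(a,t,degrees=True).as_matrix()
def fk(q,p):
    R1=E_('z',q[0]);R2=R1@E_('y',q[1]);R3=R1@E_('y',q[1]+q[2]);R5=R3@E_('z',q[3])@E_('y',q[4])
    R=R5@E_('z',q[5]+90)
    return R, R1@[p[0],p[6],p[1]]+R2@[0,0,p[2]]+R3@[p[3],0,p[4]]+R5@[p[7],0,p[5]]
def fit(d): return least_squares(lambda p:np.concatenate([fk(q,p)[1]-x for q,x in d]+[(p-np.array([0,.3,.4,0,.4,.2,.1,0]))*1e-4]),[0,.3,.4,0,.4,.2,.1,0])
E
python3 - <<'E'
from k import *
A,s=cur(); print(s["q"].tolist(),s["tcp_pos"].tolist(),s["grip_width"],s["gripper_force"],s["ft_force"],s["moment"],s["clock"])
d=data+[(s["q"],s["tcp_pos"])]
f=fit(d); print(f.x,abs(f.fun[:-8]).max())
E
```

```text
[16.894461963478065, -1.7737521620441137, 121.2198361137129, -16.75420164466563, 45.13558968375249, 136.95591768323416] [0.44584312299222034, 0.19042821430254178, 0.12493710335856624] 0.012356670149765 97.83002257347107 [ 0.90306714  0.47852083 -2.29462217] [0.20614625 0.44011808 0.07576454] 5.6333
[-2.38947478e-05  3.13419342e-01  4.38178209e-01  8.55105263e-02
  5.14503345e-01  3.18889375e-01  1.17792942e-01 -2.83383646e-05] 2.5531291818023383e-05
```

```bash
cat >> k.py <<'E'
p=np.array([0,.313419,.438178,.0855105,.514503,.318889,.117793,0])
lo=np.array([-171.53,-51.25,17.06,-65.23,0,-178.68]);hi=np.array([171.53,118.39,147.69,245.23,150.52,178.68])
def ik(M,q0):
    def f(q):
        R,x=fk(q,p); return np.r_[(x-M[:3,3])*1000,Ro.from_matrix(R.T@M[:3,:3]).as_rotvec(degrees=True)]
    s=least_squares(f,np.clip(q0,lo+.1,hi-.1),bounds=(lo,hi),x_scale=10); return s.x,abs(s.fun).max()
C=np.array([.5324,-.1252]);by=27.4
ex=np.array([np.cos(np.radians(by)),np.sin(np.radians(by))]);ey=np.array([-ex[1],ex[0]])
def pour(bx,yb,z,psi,dip,tilt0=20.2):
    n=C+bx*ex+yb*ey; d=np.radians(dip); a=-.130*np.cos(d)+.033*np.sin(d); h=.130*np.sin(d)+.033*np.cos(d)
    u=np.array([np.cos(np.radians(psi)),np.sin(np.radians(psi))])
    return goal([*(n+a*u),z+h],psi,tilt0-dip)
E
python3 - <<'E'
from k import *
A,s=cur(); q=s["q"]
for psi in(0,10,20,27):
    q=s["q"]; U=A.copy(); U[2,3]+=.09; q,e=ik(U,q)
    for b in(.25,.5,.75,1):
        M=pour(-.042,0,.167,psi,0); y=-19.8+b*(psi+19.8)
        g0=np.array([.438,.192,.2]); g1=M[:3,3]-r.grasp_offset*M[:3,2]
        q,e=ik(goal(g0+(g1-g0)*b,y,20.2),q)
    print(psi,"over",np.round(q),round(e,2))
    for z in(.12,.06): q,e=ik(pour(-.042,0,z,psi,0),q)
    print("  low",np.round(q),round(e,2))
    for d in range(8,81,8):
        q,e=ik(pour(-.042,0,.06,psi,d),q); print("  ",d,np.round(q),round(e,2)) if d%24==8 or d==72 else 0
E
```

```text
0 over [-52. -27. 133.  18.  63.  31.] 0.0
  low [-52. -13. 138.  23.  44.  23.] 0.0
   8 [-45. -10. 131.  11.  51.  38.] 0.0
   32 [-31.   6. 110.  -6.  75.  61.] 0.0
   56 [-24.  26.  87. -14. 100.  68.] 0.0
   72 [-21.  40.  72. -18. 117.  69.] 0.0
   80 [-19.  47.  64. -21. 125.  68.] 0.0
10 over [-56. -22. 130.  20.  65.  16.] 0.0
  low [-56.  -8. 135.  25.  48.   8.] 0.0
   8 [-49.  -7. 129.  13.  53.  24.] 0.0
   32 [-32.   6. 109.  -8.  74.  51.] 0.0
   56 [-22.  25.  88. -18.  98.  61.] 0.0
   72 [-18.  39.  74. -24. 114.  62.] 0.0
   80 [-16.  46.  67. -27. 122.  61.] 0.0
20 over [-59. -16. 126.  21.  68.   4.] 0.0
  low [-59.  -3. 130.  25.  52.  -4.] 0.0
   8 [-51.  -4. 126.  14.  55.  11.] 0.0
   32 [-32.   6. 109. -10.  72.  41.] 0.0
   56 [-20.  24.  90. -22.  95.  54.] 0.0
   72 [-15.  37.  76. -29. 110.  56.] 0.0
   80 [-13.  44.  70. -32. 118.  56.] 0.0
27 over [-59. -12. 122.  22.  69.  -4.] 0.0
  low [-59.   0. 127.  25.  54. -11.] 0.0
   8 [-52.  -1. 123.  14.  56.   3.] 0.0
   32 [-33.   7. 109. -11.  71.  34.] 0.0
   56 [-19.  23.  91. -25.  92.  49.] 0.0
   72 [-13.  36.  79. -32. 107.  52.] 0.0
   80 [-11.  42.  73. -36. 114.  52.] 0.0
```

Run:
```python
from k import *
A,s=cur(); q=s["q"]
g=A[:3,3]-r.grasp_offset*A[:3,2]; g[2]=.20
U=plan(A,goal(g,-19.8,28.2),lin=20)
V=pour(-.055,0,.17,20,-8); plan(U,V,lin=20)
L=logm(np.linalg.inv(U)@V).real
from scipy.linalg import expm
q,_=ik(U,q)
for b in np.linspace(0,1,7):
    M=U@expm(L*b); q,e=ik(M,q); print(np.round(M[:3,3],3),np.round(q),round(e,2))
```

```text
3 rows [0.208, -0.001, -0.442] [-0.018, 0.657, -0.005]
20 rows [-0.094, 0.49, -0.028] [0.235, 0.0, -0.438]
[0.448 0.19  0.184] [ 21.  -9. 122. -25.  47. 144.] 0.0
[0.416 0.131 0.181] [ 10. -21. 132. -15.  44. 121.] 0.0
[0.391 0.07  0.178] [ -8. -34. 139.   1.  47.  89.] 0.0
[0.374 0.005 0.176] [-31. -44. 144.  17.  56.  53.] 0.0
[ 0.364 -0.06   0.173] [-51. -42. 143.  26.  65.  24.] 0.0
[ 0.361 -0.127  0.171] [-63. -30. 138.  30.  68.   3.] 0.0
[ 0.367 -0.193  0.168] [-68. -17. 130.  30.  69. -10.] 0.0
```

Run:
```python
from k import *
A,s=cur(); q=s["q"]
g=A[:3,3]-r.grasp_offset*A[:3,2]; g[2]=.20
U=goal(g,-19.8,28.2); W_=goal([.43,0,.205],0,28.2)
V=pour(-.055,0,.17,20,-8); plan(U,W_,lin=24);plan(W_,V,lin=24)
from scipy.linalg import expm
for P,Q in((U,W_),(W_,V)):
  L=logm(np.linalg.inv(P)@Q).real
  for b in np.linspace(0,1,4):
    M=P@expm(L*b); q,e=ik(M,q); print(np.round(M[:3,3],3),np.round(q),round(e,2))
```

```text
8 rows [0.084, 0.59, 0.027] [0.292, 0.0, -0.545]
8 rows [-0.309, 0.565, -0.093] [0.295, 0.0, -0.551]
[0.448 0.19  0.184] [ 21.  -9. 122. -25.  47. 144.] 0.0
[0.438 0.127 0.185] [  8. -19. 129. -15.  44. 120.] 0.0
[0.435 0.063 0.187] [ -8. -26. 134.   1.  44.  89.] 0.0
[0.439 0.    0.189] [-24. -28. 135.  15.  48.  58.] 0.0
[0.439 0.    0.189] [-24. -28. 135.  15.  48.  58.] 0.0
[ 0.407 -0.061  0.182] [-43. -31. 137.  25.  57.  30.] 0.0
[ 0.383 -0.126  0.175] [-59. -27. 136.  30.  65.   7.] 0.0
[ 0.367 -0.193  0.168] [-68. -17. 130.  30.  69. -10.] 0.0
```

Emit:
{"method": "jog_arm", "body": {"targets": [[[0.2, 0, -0.44], [0, 0.5, 0], 0], [[0.2, 0, -0.44], [0, 0.5, 0], 0], [[0.2, 0, -0.44], [0, 0.5, 0], 0], [[0, 0, 0], [0, 0.5, 0], 0]]}}

```text
clock: 5.97
tcp_pos: [0.447, 0.1891, 0.1808]
orientation: [[0.829, -0.339, 0.446], [-0.299, -0.941, -0.159], [0.473, -0.002, -0.881]]
ft_force: [1.0, 0.1, -2.2]
grip_width: 0.0128
gripper_force: 98.0
```

Emit:
{"method": "jog_arm", "body": {"targets": [[[0.04, 0.3, 0.01], [0.15, 0, -0.27], 0], [[0.08, 0.59, 0.03], [0.29, 0, -0.55], 0], [[0.08, 0.59, 0.03], [0.29, 0, -0.55], 0], [[0.08, 0.59, 0.03], [0.29, 0, -0.55], 0], [[0.08, 0.59, 0.03], [0.29, 0, -0.55], 0]]}}

```text
clock: 6.38
tcp_pos: [0.43, 0.0856, 0.1779]
orientation: [[0.875, -0.154, 0.459], [-0.136, -0.988, -0.073], [0.465, 0.002, -0.886]]
ft_force: [0.1, -0.3, -3.3]
grip_width: 0.0124
gripper_force: 98.0
```

Emit:
{"method": "jog_arm", "body": {"targets": [[[0.08, 0.59, 0.03], [0.29, 0, -0.55], 0], [[0.08, 0.59, 0.03], [0.29, 0, -0.55], 0], [[0.08, 0.59, 0.03], [0.29, 0, -0.55], 0], [[0.04, 0.3, 0.01], [0.15, 0, -0.27], 0], [[0, 0, 0], [0, 0, 0], 0]]}}

```text
clock: 6.8
tcp_pos: [0.4336, 0.0086, 0.1801]
orientation: [[0.886, -0.026, 0.463], [-0.023, -1.0, -0.012], [0.463, 0.0, -0.886]]
ft_force: [-0.4, -1.0, -2.9]
grip_width: 0.0129
gripper_force: 98.2
```

Run:
```python
from k import *
A,s=cur(); print(np.round(A[:3],3),s["clock"],s["ft_force"])
plan(A,pour(-.055,0,.17,20,-8),lin=24)
```

```text
[[ 0.886 -0.026  0.463  0.434]
 [-0.023 -1.    -0.012  0.009]
 [ 0.463  0.    -0.886  0.18 ]] 6.8 [-0.44847282 -0.95580445 -2.93365187]
8 rows [-0.279, 0.599, -0.105] [0.315, 0.019, -0.593]
```

Emit:
{"method": "jog_arm", "body": {"targets": [[[-0.14, 0.3, -0.05], [0.16, 0, -0.3], 0], [[-0.28, 0.6, -0.1], [0.32, 0.02, -0.59], 0], [[-0.28, 0.6, -0.1], [0.32, 0.02, -0.59], 0], [[-0.28, 0.6, -0.1], [0.32, 0.02, -0.59], 0], [[-0.28, 0.6, -0.1], [0.32, 0.02, -0.59], 0]]}}

```text
clock: 7.22
tcp_pos: [0.3883, -0.0945, 0.1727]
orientation: [[0.87, 0.181, 0.459], [0.159, -0.983, 0.088], [0.468, -0.003, -0.884]]
ft_force: [0.7, -0.6, -2.9]
grip_width: 0.0122
gripper_force: 98.3
```

Emit:
{"method": "jog_arm", "body": {"targets": [[[-0.28, 0.6, -0.1], [0.32, 0.02, -0.59], 0], [[-0.28, 0.6, -0.1], [0.32, 0.02, -0.59], 0], [[-0.28, 0.6, -0.1], [0.32, 0.02, -0.59], 0], [[-0.14, 0.3, -0.05], [0.16, 0, -0.3], 0], [[0, 0, 0], [0, 0, 0], 0]]}}

```text
clock: 7.63
tcp_pos: [0.3688, -0.189, 0.1666]
orientation: [[0.833, 0.333, 0.442], [0.292, -0.943, 0.161], [0.47, -0.005, -0.882]]
ft_force: [0.3, 0.5, -2.5]
grip_width: 0.0128
gripper_force: 98.3
```

Emit:
{"method": "jog_arm", "body": {"targets": [[[0, 0, 0], [0, 0, 0], 0], [[0, 0, 0], [0, 0, 0], 0]]}}

```text
clock: 7.8
tcp_pos: [0.3694, -0.1847, 0.1667]
orientation: [[0.831, 0.337, 0.442], [0.295, -0.941, 0.164], [0.472, -0.006, -0.882]]
ft_force: [-0.1, 0.5, -2.8]
grip_width: 0.0124
gripper_force: 98.3
```

Run:
```python
from k import *
A,s=cur(); print(np.round(A[:3],3),s["clock"],s["ft_force"],s["gripper_force"])
V=plan(A,pour(-.044,0,.06,20,0),lin=20)
im,d,W=cloud("wrist"); save(im[::1],"w2.png")
# scoop check
im,d,W=cloud("top"); np.savez("t2.npz",im=im,W=W); save(cv2.resize(im[150:310,200:460],None,fx=3,fy=3),"t2.png")
```

```text
[[ 0.831  0.337  0.442  0.369]
 [ 0.295 -0.941  0.164 -0.185]
 [ 0.472 -0.006 -0.882  0.167]] 7.8 [-0.06003697  0.48540291 -2.81323328] 98.29386234283447
5 rows [-0.164, 0.029, 0.427] [-0.01, -0.398, -0.021]
```

View pics/w2.png

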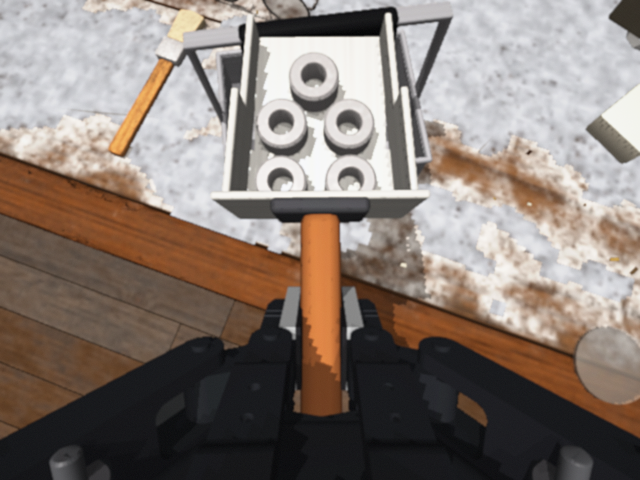

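The wrist view shows all five bushes in the pan, at (315,80), (282,125), (348,125), (282,178) and (350,178). The nose edge is near row 38, just short of the basket's grip.

Emit:
{"method": "jog_arm", "body": {"targets": [[[-0.08, 0, 0.21], [0, -0.2, 0], 0], [[-0.16, 0.03, 0.43], [-0.01, -0.4, -0.02], 0], [[-0.16, 0.03, 0.43], [-0.01, -0.4, -0.02], 0], [[-0.16, 0.03, 0.43], [-0.01, -0.4, -0.02], 0], [[-0.08, 0, 0.21], [0, -0.2, 0], 0]]}}

```text
clock: 8.32
tcp_pos: [0.3771, -0.1854, 0.0937]
orientation: [[0.873, 0.342, 0.348], [0.317, -0.94, 0.127], [0.37, -0.0, -0.929]]
ft_force: [0.5, 0.5, -3.6]
grip_width: 0.0128
gripper_force: 98.1
```

Emit:
{"method": "jog_arm", "body": {"targets": [[[0, 0, 0], [0, 0, 0], 0], [[0, 0, 0], [0, 0, 0], 0]]}}

```text
clock: 8.48
tcp_pos: [0.3774, -0.1859, 0.0951]
orientation: [[0.872, 0.342, 0.35], [0.317, -0.94, 0.128], [0.372, -0.0, -0.928]]
ft_force: [1.1, -0.6, -3.0]
grip_width: 0.0129
gripper_force: 98.1
```

Run:
```python
from k import *
A,s=cur(); print(np.round(A[:3],3),s["clock"],s["ft_force"])
im,d,W=cloud("wrist"); np.savez("w3.npz",im=im,W=W)
B=W.copy(); B[...,0]-=C[0];B[...,1]-=C[1]
bx=B[...,0]*ex[0]+B[...,1]*ex[1]; byy=B[...,0]*ey[0]+B[...,1]*ey[1]
for v in range(10,200,6): print(v,[ (round(bx[v,u]*1000),round(byy[v,u]*1000),round(W[v,u,2]*1000)) for u in (270,320,335) if np.isfinite(bx[v,u])])
plan(A,pour(-.044,0,.06,20,0),lin=20)
```

```text
[[ 0.872  0.342  0.35   0.377]
 [ 0.317 -0.94   0.128 -0.186]
 [ 0.372 -0.    -0.928  0.095]] 8.4833 [ 1.12785351 -0.59556494 -2.96968427]
10 [(39, 26, 4), (35, -8, 3), (33, -19, 4)]
16 [(36, 27, 2), (30, -8, 3), (29, -18, 3)]
22 [(30, 28, 3), (26, -7, 3), (24, -18, 3)]
28 [(25, 28, 4), (21, -7, 3), (20, -17, 3)]
34 [(22, 29, 2), (16, -6, 4), (15, -16, 3)]
40 [(-40, 25, 84), (-44, 2, 85), (-44, -5, 84)]
46 [(-44, 25, 85), (-46, 2, 84), (-47, -5, 84)]
52 [(-47, 26, 85), (-49, 2, 84), (-51, -5, 85)]
58 [(-49, 26, 84), (-61, 4, 98), (-53, -4, 85)]
64 [(-53, 26, 85), (-63, 4, 97), (-57, -4, 86)]
70 [(-55, 27, 84), (-65, 4, 96), (-67, -2, 98)]
76 [(-58, 27, 84), (-65, 4, 91), (-69, -1, 97)]
82 [(-61, 27, 85), (-64, 4, 85), (-72, -1, 97)]
88 [(-64, 28, 84), (-75, 6, 98), (-74, -1, 96)]
94 [(-66, 28, 83), (-77, 6, 97), (-73, -1, 89)]
100 [(-70, 28, 84), (-79, 6, 97), (-73, -1, 84)]
106 [(-79, 28, 98), (-79, 6, 91), (-83, 0, 97)]
112 [(-82, 28, 96), (-78, 6, 84), (-85, 1, 97)]
118 [(-84, 28, 96), (-81, 7, 83), (-89, 1, 99)]
124 [(-85, 29, 92), (-84, 7, 83), (-91, 1, 97)]
130 [(-86, 30, 90), (-87, 7, 83), (-93, 2, 97)]
136 [(-92, 29, 97), (-89, 8, 82), (-96, 2, 97)]
142 [(-96, 29, 99), (-92, 8, 83), (-99, 2, 97)]
148 [(-97, 30, 94), (-95, 8, 83), (-100, 3, 94)]
154 [(-95, 31, 84), (-98, 9, 82), (-100, 2, 85)]
160 [(-103, 31, 96), (-101, 9, 83), (-106, 3, 96)]
166 [(-105, 31, 97), (-104, 10, 83), (-109, 4, 96)]
172 [(-108, 31, 96), (-106, 10, 82), (-111, 4, 96)]
178 [(-109, 32, 91), (-109, 10, 82), (-114, 5, 97)]
184 [(-110, 33, 88), (-112, 11, 82), (-116, 5, 96)]
190 [(-115, 32, 96), (-125, 12, 125), (-126, 7, 125)]
196 [(-125, 29, 125), (-127, 13, 125), (-128, 8, 126)]
1 rows [-0.2, 0.041, 0.45] [-0.003, -0.414, -0.005]
```

Emit:
{"method": "jog_arm", "body": {"targets": [[[-0.1, 0.02, 0.22], [0, -0.2, 0], 0], [[-0.1, 0.02, 0.22], [0, -0.2, 0], 0], [[0, 0, 0], [0, 0, 0], 0]]}}

```text
clock: 8.78
tcp_pos: [0.3767, -0.189, 0.0759]
orientation: [[0.882, 0.34, 0.325], [0.319, -0.94, 0.117], [0.346, 0.001, -0.938]]
ft_force: [-0.6, -0.1, -3.6]
grip_width: 0.0124
gripper_force: 98.1
```

Run:
```python
from k import *
A,s=cur(); print(np.round(A[:3],3),s["ft_force"])
plan(A,pour(-.044,0,.06,20,0),lin=20)
plan(pour(-.044,0,.06,20,0),pour(-.044,0,.06,20,74),lin=38,rot=3.71)
```

```text
[[ 0.882  0.34   0.325  0.377]
 [ 0.319 -0.94   0.117 -0.189]
 [ 0.346  0.001 -0.938  0.076]] [-0.6280255  -0.10066885 -3.58532715]
1 rows [0.018, -0.026, 0.018] [0.022, -0.007, -0.023]
20 rows [0.098, -0.0, -0.175] [-0.0, -0.925, -0.0]
```

Now dip the nose. The turn is about the nose edge, 74° in 20 rows.

Emit:
{"method": "jog_arm", "body": {"targets": [[[0.1, 0, -0.175], [0, -0.925, 0], 0], [[0.1, 0, -0.175], [0, -0.925, 0], 0], [[0.1, 0, -0.175], [0, -0.925, 0], 0], [[0.1, 0, -0.175], [0, -0.925, 0], 0], [[0.1, 0, -0.175], [0, -0.925, 0], 0]]}}

```text
clock: 9.2
tcp_pos: [0.3882, -0.1856, 0.1164]
orientation: [[0.94, 0.339, 0.028], [0.339, -0.941, 0.007], [0.029, 0.003, -1.0]]
ft_force: [-0.4, 1.7, -3.6]
grip_width: 0.0122
gripper_force: 98.3
```

Emit:
{"method": "jog_arm", "body": {"targets": [[[0.1, 0, -0.175], [0, -0.925, 0], 0], [[0.1, 0, -0.175], [0, -0.925, 0], 0], [[0.1, 0, -0.175], [0, -0.925, 0], 0], [[0.1, 0, -0.175], [0, -0.925, 0], 0], [[0.1, 0, -0.175], [0, -0.925, 0], 0]]}}

```text
clock: 9.62
tcp_pos: [0.4103, -0.1771, 0.149]
orientation: [[0.901, 0.339, -0.271], [0.324, -0.941, -0.1], [-0.289, 0.002, -0.957]]
ft_force: [-0.3, 0.3, -3.0]
grip_width: 0.013
gripper_force: 98.3
```

Run:
```python
from k import *
A,s=cur(); print(np.round(A[:3],3),s["ft_force"])
plan(A,pour(-.044,0,.06,20,37),lin=20)
plan(A,pour(-.044,0,.06,20,74),lin=38)
```

```text
[[ 0.901  0.339 -0.271  0.41 ]
 [ 0.324 -0.941 -0.1   -0.177]
 [-0.289  0.002 -0.957  0.149]] [-0.31003043  0.27587864 -3.02212285]
1 rows [0.004, -0.035, 0.059] [0.017, 0.003, -0.056]
10 rows [0.1, -0.004, -0.17] [-0.0, -0.925, -0.006]
```

Emit:
{"method": "jog_arm", "body": {"targets": [[[0.1, 0, -0.17], [0, -0.925, 0], 0], [[0.1, 0, -0.17], [0, -0.925, 0], 0], [[0.1, 0, -0.17], [0, -0.925, 0], 0], [[0.1, 0, -0.17], [0, -0.925, 0], 0], [[0.1, 0, -0.17], [0, -0.925, 0], 0]]}}

```text
clock: 10.03
tcp_pos: [0.4408, -0.1661, 0.1717]
orientation: [[0.769, 0.339, -0.543], [0.276, -0.941, -0.197], [-0.577, 0.002, -0.817]]
ft_force: [0.1, -0.4, -1.2]
grip_width: 0.0119
gripper_force: 98.5
```

Emit:
{"method": "jog_arm", "body": {"targets": [[[0.1, 0, -0.17], [0, -0.925, 0], 0], [[0.1, 0, -0.17], [0, -0.925, 0], 0], [[0.1, 0, -0.17], [0, -0.925, 0], 0], [[0.1, 0, -0.17], [0, -0.925, 0], 0], [[0.1, 0, -0.17], [0, -0.925, 0], 0]]}}

```text
clock: 10.45
tcp_pos: [0.4762, -0.1532, 0.1829]
orientation: [[0.557, 0.339, -0.758], [0.199, -0.941, -0.274], [-0.806, 0.001, -0.591]]
ft_force: [0.4, -0.2, -1.6]
grip_width: 0.0127
gripper_force: 98.5
```

Emit:
{"method": "jog_arm", "body": {"targets": [[[0, 0, 0], [0, 0, 0], 0], [[0, 0, 0], [0, 0, 0], 0], [[0, 0, 0], [0, 0, 0], 0], [[0, 0, 0], [0, 0, 0], 0], [[0, 0, 0], [0, 0, 0], 0]]}}

```text
clock: 10.87
tcp_pos: [0.4749, -0.1539, 0.1824]
orientation: [[0.558, 0.339, -0.757], [0.2, -0.941, -0.274], [-0.805, 0.002, -0.593]]
ft_force: [-1.2, -0.1, -2.2]
grip_width: 0.0127
gripper_force: 98.5
```

Run:
```python
from k import *
A,s=cur(); print(np.round(A[:3],3),s["ft_force"])
plan(A,pour(-.044,0,.06,20,74),lin=38)
im,_,_=cloud("side"); im2,_,_=cloud("wrist")
c=cv2.resize(im[150:270,240:440],None,fx=3,fy=3)
w=cv2.resize(im2,(480,360)); out=np.zeros((600,600,3),np.uint8)
out=cv2.resize(np.hstack([cv2.resize(c,(600,360)),w]),(800,267)); save(out,"s4.png")
```

```text
[[ 0.558  0.339 -0.757  0.475]
 [ 0.2   -0.941 -0.274 -0.154]
 [-0.805  0.002 -0.593  0.182]] [-1.19553641 -0.10106909 -2.16100076]
1 rows [0.002, -0.042, -0.029] [-0.02, -0.045, -0.046]
```

View pics/s4.png

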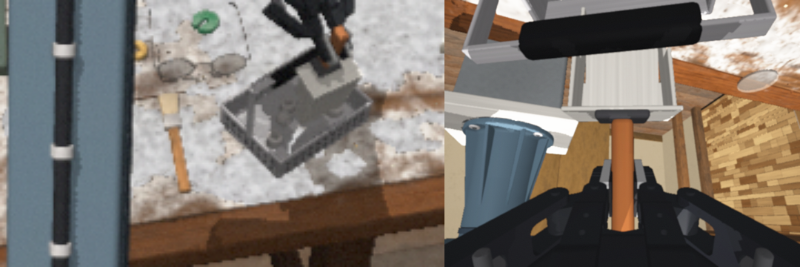

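The side view (left) shows bushes on the basket floor beyond the tipped pan. The wrist view (right) shows the rear of the pan, around (620,80), empty.

Run:
```python
from k import *
A,s=cur(); q=s["q"]
B=plan(A,pour(-.046,0,.16,20,74),lin=30)
q,e=ik(B,q);print(q,e)
V=plan(B,pour(-.12,0,.20,20,20),lin=30); q,e=ik(V,q);print(q,e)
```

```text
3 rows [-0.683, -0.01, -0.491] [-0.007, -0.012, -0.014]
[-14.62492024  32.06717195  72.64708034 -31.78645543 119.48848378
  50.84971771] 5.551115123125783e-14
14 rows [-0.245, 0.017, 0.19] [0.0, 0.964, -0.0]
[-51.95856422 -16.91860311 114.99799477   0.19210256  81.85871231
  18.01433394] 1.6653345369377348e-13
```

Emit:
{"method": "jog_arm", "body": {"targets": [[[-0.35, 0, -0.25], [0, 0, 0], 0], [[-0.68, 0, -0.49], [0, 0, 0], 0], [[-0.68, 0, -0.49], [0, 0, 0], 0], [[-0.35, 0, -0.25], [0, 0, 0], 0], [[0, 0, 0], [0, 0, 0], 0]]}}

```text
clock: 11.38
tcp_pos: [0.4758, -0.1543, 0.2882]
orientation: [[0.564, 0.34, -0.753], [0.198, -0.941, -0.276], [-0.802, 0.007, -0.597]]
ft_force: [0.2, 0.3, -1.0]
grip_width: 0.0127
gripper_force: 98.5
```

Run:
```python
from k import *
A,s=cur(); print(np.round(A[:3],3),s["ft_force"])
plan(A,pour(-.12,0,.20,20,20),lin=30)
im,_,_=cloud("top"); im2,_,_=cloud("side")
o=nets.look_for("bush_1_c","side"); print([(round(x["p"],2),np.round(x["rect"])) for x in o])
c=cv2.resize(im[180:290,330:450],(400,367)); d=cv2.resize(im2[170:240,300:400],(400,280))
out=np.zeros((367,800,3),np.uint8); out[:,:400]=c; out[:280,400:]=d; save(out,"s5.png")
```

```text
[[ 0.564  0.34  -0.753  0.476]
 [ 0.198 -0.941 -0.276 -0.154]
 [-0.802  0.007 -0.597  0.288]] [ 0.19523785  0.33731388 -0.98925063]
14 rows [-0.243, 0.014, 0.198] [0.005, 0.956, -0.006]
[]
```

View pics/s5.png

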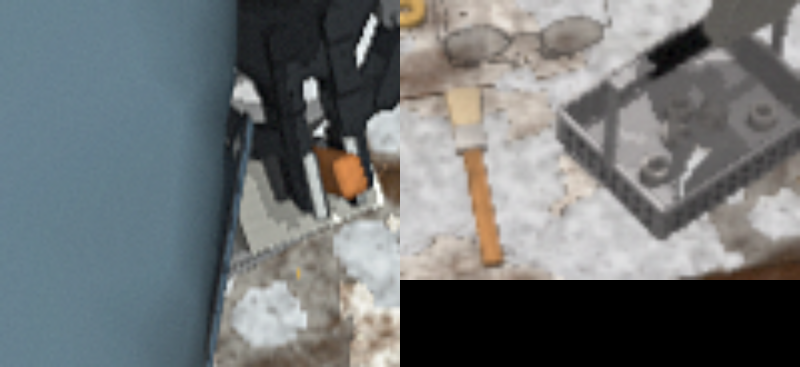

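The side crop shows bushes on the basket floor at (655,170), (762,118) and (680,105), with more near (715,100). The load now weighs what an empty scoop would. I'm returning the scoop.

Emit:
{"method": "jog_arm", "body": {"targets": [[[-0.24, 0, 0.2], [0, 0.96, 0], 0], [[-0.24, 0, 0.2], [0, 0.96, 0], 0], [[-0.24, 0, 0.2], [0, 0.96, 0], 0], [[-0.24, 0, 0.2], [0, 0.96, 0], 0], [[-0.24, 0, 0.2], [0, 0.96, 0], 0]]}}

```text
clock: 11.95
tcp_pos: [0.4149, -0.1745, 0.2875]
orientation: [[0.774, 0.34, -0.533], [0.281, -0.94, -0.192], [-0.567, -0.002, -0.824]]
ft_force: [0.0, 0.5, -0.6]
grip_width: 0.0128
gripper_force: 98.5
```

Emit:
{"method": "jog_arm", "body": {"targets": [[[-0.24, 0, 0.2], [0, 0.96, 0], 0], [[-0.24, 0, 0.2], [0, 0.96, 0], 0], [[-0.24, 0, 0.2], [0, 0.96, 0], 0], [[-0.24, 0, 0.2], [0, 0.96, 0], 0], [[-0.24, 0, 0.2], [0, 0.96, 0], 0]]}}

```text
clock: 12.37
tcp_pos: [0.3578, -0.1949, 0.2737]
orientation: [[0.907, 0.34, -0.248], [0.329, -0.94, -0.088], [-0.264, -0.002, -0.965]]
ft_force: [-0.1, -1.0, -2.2]
grip_width: 0.0126
gripper_force: 98.5
```

Emit:
{"method": "jog_arm", "body": {"targets": [[[-0.24, 0, 0.2], [0, 0.96, 0], 0], [[-0.24, 0, 0.2], [0, 0.96, 0], 0], [[-0.24, 0, 0.2], [0, 0.96, 0], 0], [[-0.24, 0, 0.2], [0, 0.96, 0], 0], [[0, 0, 0], [0, 0, 0], 0]]}}

```text
clock: 12.78
tcp_pos: [0.3151, -0.2095, 0.2472]
orientation: [[0.942, 0.336, -0.002], [0.336, -0.942, 0.004], [-0.0, -0.005, -1.0]]
ft_force: [-1.3, -0.4, -1.3]
grip_width: 0.0124
gripper_force: 98.4
```

Run:
```python
from k import *
from scipy.linalg import expm
A,s=cur(); q=s["q"]; print(np.round(A[:3],3),s["ft_force"])
W_=goal([.43,0,.22],0,20.2); U=goal([.438,.1916,.20],-19.8,20.2)
plan(A,W_,lin=36);plan(W_,U,lin=36)
for P,Q in((A,W_),(W_,U)):
  L=logm(np.linalg.inv(P)@Q).real
  for b in np.linspace(0,1,4):
    M=P@expm(L*b); q,e=ik(M,q); print(np.round(M[:3,3],3),np.round(q),round(e,2))
```

```text
[[ 0.942  0.336 -0.002  0.315]
 [ 0.336 -0.942  0.004 -0.209]
 [-0.    -0.005 -1.     0.247]] [-1.25963447 -0.43336808 -1.30876455]
6 rows [0.642, -0.761, 0.279] [-0.155, 0.836, 0.808]
6 rows [-0.106, -0.789, 0.05] [-0.285, -0.0, 0.774]
[ 0.315 -0.209  0.247] [-52. -18. 117.   0.  81.  19.] 0.0
[ 0.346 -0.136  0.226] [-45. -23. 123.   6.  76.  31.] 0.0
[ 0.387 -0.065  0.211] [-34. -26. 127.   9.  68.  47.] 0.0
[0.436 0.    0.202] [-21. -23. 128.   9.  56.  65.] 0.0
[0.436 0.    0.202] [-21. -23. 128.   9.  56.  65.] 0.0
[0.432 0.063 0.196] [ -8. -21. 128.   0.  54.  89.] 0.0
[0.434 0.127 0.189] [  6. -16. 125.  -8.  52. 113.] 0.0
[0.444 0.189 0.182] [ 17.  -7. 119. -15.  53. 134.] 0.0
```

Emit:
{"method": "jog_arm", "body": {"targets": [[[0.64, -0.76, 0.28], [-0.15, 0.84, 0.81], 0], [[0.64, -0.76, 0.28], [-0.15, 0.84, 0.81], 0], [[0.64, -0.76, 0.28], [-0.15, 0.84, 0.81], 0], [[0.64, -0.76, 0.28], [-0.15, 0.84, 0.81], 0], [[0.64, -0.76, 0.28], [-0.15, 0.84, 0.81], 0]]}}

```text
clock: 13.2
tcp_pos: [0.4123, -0.0304, 0.2066]
orientation: [[0.955, 0.056, 0.292], [0.056, -0.998, 0.009], [0.292, 0.008, -0.956]]
ft_force: [1.0, -1.3, -1.9]
grip_width: 0.0127
gripper_force: 98.6
```

Emit:
{"method": "jog_arm", "body": {"targets": [[[0.64, -0.76, 0.28], [-0.15, 0.84, 0.81], 0], [[-0.1, -0.79, 0.05], [-0.28, 0, 0.77], 0], [[-0.1, -0.79, 0.05], [-0.28, 0, 0.77], 0], [[-0.1, -0.79, 0.05], [-0.28, 0, 0.77], 0], [[-0.1, -0.79, 0.05], [-0.28, 0, 0.77], 0]]}}

```text
clock: 13.62
tcp_pos: [0.4347, 0.1133, 0.1912]
orientation: [[0.92, -0.2, 0.336], [-0.187, -0.98, -0.071], [0.344, 0.002, -0.939]]
ft_force: [0.0, -0.4, -0.8]
grip_width: 0.0123
gripper_force: 98.7
```

Emit:
{"method": "jog_arm", "body": {"targets": [[[-0.1, -0.79, 0.05], [-0.28, 0, 0.77], 0], [[-0.1, -0.79, 0.05], [-0.28, 0, 0.77], 0], [[0, 0, 0], [0, 0, 0], 0], [[0, 0, 0], [0, 0, 0], 0]]}}

```text
clock: 13.95
tcp_pos: [0.4425, 0.1739, 0.1842]
orientation: [[0.897, -0.299, 0.325], [-0.279, -0.954, -0.106], [0.342, 0.004, -0.94]]
ft_force: [-0.4, -0.8, -1.2]
grip_width: 0.0122
gripper_force: 98.7
```

Run:
```python
from k import *
A,s=cur(); print(np.round(A[:3],3),s["ft_force"],s["clock"])
plan(A,goal([.438,.1916,.07],-19.8,20.2),lin=28)
im,d,W=cloud("wrist"); np.savez("w6.npz",im=im,W=W)
im2,_,_=cloud("top"); 
out=np.zeros((360,800,3),np.uint8); out[:300,:400]=cv2.resize(im,(400,300)); out[:,400:]=cv2.resize(im2[180:300,330:463],(400,360)); save(out,"s6.png")
# pan floor tilt: fit plane to pan points along heading
g=A[:3,3]-r.grasp_offset*A[:3,2]; u=np.array([np.cos(np.radians(-19.8)),np.sin(np.radians(-19.8))])
D=W-g; a=D[...,0]*u[0]+D[...,1]*u[1]; b=-D[...,0]*u[1]+D[...,1]*u[0]
m=(a>.06)&(a<.12)&(abs(b)<.02)&(D[...,2]>-.06)&(D[...,2]<.0)
P=np.c_[a[m],b[m],np.ones(m.sum())]; print(m.sum(),np.linalg.lstsq(P,D[...,2][m],rcond=None)[0],"slopes x,y,z0")
```

```text
[[ 0.897 -0.299  0.325  0.443]
 [-0.279 -0.954 -0.106  0.174]
 [ 0.342  0.004 -0.94   0.184]] [-0.39074007 -0.83431695 -1.18730249] 13.95
5 rows [-0.242, -0.078, 0.613] [-0.031, 0.01, 0.118]
10944 [-0.00222359 -0.00558154 -0.03157779] slopes x,y,z0
```

View pics/s6.png

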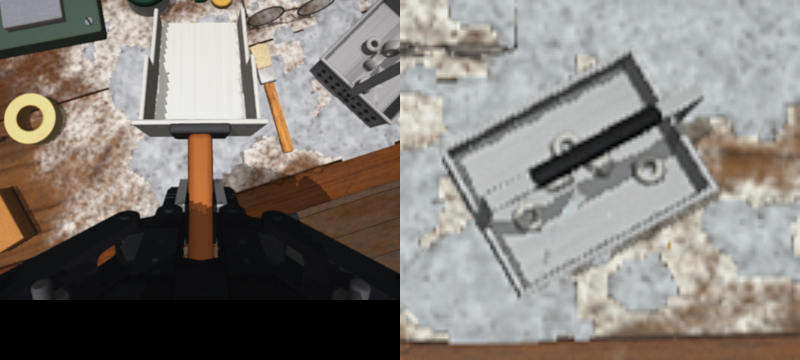

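The scoop is empty and its pan is level. In the top crop all five bushes lie in the basket, at (528,215), (565,148), (600,160), (560,180) and (648,168).

Emit:
{"method": "jog_arm", "body": {"targets": [[[-0.24, -0.08, 0.61], [-0.03, 0, 0.12], 0], [[-0.24, -0.08, 0.61], [-0.03, 0, 0.12], 0], [[-0.24, -0.08, 0.61], [-0.03, 0, 0.12], 0], [[-0.24, -0.08, 0.61], [-0.03, 0, 0.12], 0], [[-0.24, -0.08, 0.61], [-0.03, 0, 0.12], 0]]}}

```text
clock: 14.47
tcp_pos: [0.447, 0.186, 0.0547]
orientation: [[0.879, -0.348, 0.326], [-0.327, -0.938, -0.117], [0.347, -0.004, -0.938]]
ft_force: [-0.1, 0.3, -1.4]
grip_width: 0.0126
gripper_force: 98.9
```

Emit:
{"method": "jog_arm", "body": {"targets": [[[0, 0, 0], [0, 0, 0], 0], [[0, 0, 0], [0, 0, 0], 0]]}}

```text
clock: 14.63
tcp_pos: [0.4456, 0.1858, 0.0542]
orientation: [[0.881, -0.346, 0.322], [-0.325, -0.938, -0.118], [0.343, -0.001, -0.939]]
ft_force: [-0.5, -0.3, -1.1]
grip_width: 0.0127
gripper_force: 98.7
```

Run:
```python
from k import *
A,s=cur(); g=A[:3,3]-r.grasp_offset*A[:3,2]; print(np.round(A[:3],3),g,s["ft_force"],s["clock"])
plan(A,goal([g[0],g[1],.0365],-19.8,20.2),lin=12)
```

```text
[[ 0.881 -0.346  0.322  0.446]
 [-0.325 -0.938 -0.118  0.186]
 [ 0.343 -0.001 -0.939  0.054]] [0.43953353 0.18798355 0.07175405] [-0.4873018  -0.29472112 -1.05344248] 14.6333
3 rows [-0.101, -0.0, 0.276] [0.01, 0.011, -0.037]
```

Emit:
{"method": "jog_arm", "body": {"targets": [[[-0.1, 0, 0.275], [0, 0, 0], 0], [[-0.1, 0, 0.275], [0, 0, 0], 0], [[-0.1, 0, 0.275], [0, 0, 0], 0], [[0, 0, 0], [0, 0, 0], 0], [[0, 0, 0], [0, 0, 0], 0]]}}

```text
clock: 15.05
tcp_pos: [0.448, 0.1871, 0.0219]
orientation: [[0.879, -0.345, 0.328], [-0.325, -0.938, -0.116], [0.348, -0.004, -0.938]]
ft_force: [0.2, 0.5, -0.4]
grip_width: 0.0125
gripper_force: 98.6
```

Emit:
{"method": "jog_arm", "body": {"targets": [[[-0.01, 0, 0.03], [0, 0, 0], 0], [[0, 0, 0], [0, 0, 0], 0]]}}

```text
clock: 15.22
tcp_pos: [0.4482, 0.1877, 0.0206]
orientation: [[0.879, -0.345, 0.329], [-0.325, -0.939, -0.116], [0.348, -0.005, -0.937]]
ft_force: [1.3, -0.1, -1.7]
grip_width: 0.0126
gripper_force: 98.6
```

Emit:
{"method": "jog_arm", "body": {"targets": [[[-0.01, 0, 0.03], [0, 0, 0], 0], [[-0.01, 0, 0.03], [0, 0, 0], 0], [[0, 0, 0], [0, 0, 0], 0], [[0, 0, 0], [0, 0, 0], 0]]}}

```text
clock: 15.55
tcp_pos: [0.4476, 0.1878, 0.017]
orientation: [[0.88, -0.344, 0.327], [-0.324, -0.939, -0.116], [0.347, -0.004, -0.938]]
ft_force: [-0.7, 1.1, 1.7]
grip_width: 0.0127
gripper_force: 99.2
```

Emit:
{"method": "jog_arm", "body": {"targets": [[[-0.005, 0, 0.015], [0, 0, 0], 0], [[0, 0, 0], [0, 0, 0], 0], [[0, 0, 0], [0, 0, 0], 0]]}}

```text
clock: 15.8
tcp_pos: [0.4476, 0.1879, 0.0167]
orientation: [[0.88, -0.344, 0.327], [-0.324, -0.939, -0.116], [0.347, -0.004, -0.938]]
ft_force: [-4.8, 0.1, 9.1]
grip_width: 0.0124
gripper_force: 100.8
```

Emit:
{"method": "jog_arm", "body": {"targets": [[[-0.005, 0, 0.015], [0, 0, 0], 0], [[0, 0, 0], [0, 0, 0], 0], [[0, 0, 0], [0, 0, 0], 0]]}}

```text
clock: 16.05
tcp_pos: [0.4476, 0.1879, 0.0165]
orientation: [[0.88, -0.344, 0.328], [-0.324, -0.939, -0.116], [0.348, -0.004, -0.938]]
ft_force: [-10.0, -0.2, 17.6]
grip_width: 0.0127
gripper_force: 102.1
```

Emit:
{"method": "jog_arm", "body": {"targets": [[[0.008, 0, -0.022], [0, 0, 0], 0], [[0, 0, 0], [0, 0, 0], 0], [[0, 0, 0], [0, 0, 0], 0.5], [[0, 0, 0], [0, 0, 0], 0.5], [[0, 0, 0], [0, 0, 0], 0.5]]}}

```text
clock: 16.47
tcp_pos: [0.4469, 0.1875, 0.0159]
orientation: [[0.88, -0.345, 0.326], [-0.325, -0.939, -0.116], [0.346, -0.003, -0.938]]
ft_force: [-0.2, -0.5, 0.5]
grip_width: 0.0426
gripper_force: 0.0
```

Emit:
{"method": "jog_arm", "body": {"targets": [[[0, 0, 0], [0, 0, 0], 0.5], [[0, 0, 0], [0, 0, 0], 0.5], [[0, 0, 0], [0, 0, 0], 0.5]]}}

```text
clock: 16.72
tcp_pos: [0.447, 0.1875, 0.0161]
orientation: [[0.88, -0.345, 0.326], [-0.325, -0.939, -0.116], [0.346, -0.003, -0.938]]
ft_force: [0.0, -0.1, 0.2]
grip_width: 0.0426
gripper_force: 0.0
```

Emit:
{"method": "jog_arm", "body": {"targets": [[[0.1, 0, -0.28], [0, 0, 0], 0.5], [[0.34, 0, -0.9], [0, 0, 0], 0.5], [[0.34, 0, -0.9], [0, 0, 0], 0.5], [[0.34, 0, -0.9], [0, 0, 0], 0.5], [[0.34, 0, -0.9], [0, 0, 0], 0.5]]}}

```text
clock: 17.13
tcp_pos: [0.4473, 0.1866, 0.1836]
orientation: [[0.881, -0.345, 0.325], [-0.324, -0.939, -0.116], [0.345, -0.004, -0.938]]
ft_force: [1.4, -0.6, -0.5]
grip_width: 0.0427
gripper_force: 0.0
```

Emit:
{"method": "jog_arm", "body": {"targets": [[[0.3, 0, -0.8], [0, 0, 0], 1], [[0, 0, 0], [0, 0, 0], 1]]}}

```text
clock: 17.3
tcp_pos: [0.4523, 0.1878, 0.2249]
orientation: [[0.876, -0.344, 0.339], [-0.325, -0.939, -0.113], [0.357, -0.012, -0.934]]
ft_force: [2.1, 0.5, 1.5]
grip_width: 0.0654
gripper_force: 0.0
```

Run:
```python
from k import *
from scipy.linalg import expm
A,s=cur(); q=s["q"]; print(np.round(A[:3],3),s["clock"],np.round(q))
im,d,W=cloud("top"); 
m=(W[...,0]>.44)&(W[...,0]<.63)&(W[...,1]>-.23)&(W[...,1]<-.02)&(W[...,2]>.115)&(W[...,2]<.15)
P=W[m]; print(P.shape,np.median(P[:,2]),cv2.minAreaRect((P[:,:2]*1000).astype(np.float32)))
yw=by
H=goal([*C,.118+.10],yw,0); plan(A,H,lin=36)
L=logm(np.linalg.inv(A)@H).real
for b in np.linspace(0,1,7):
    M=A@expm(L*b); q,e=ik(M,q); print(np.round(M[:3,3],3),np.round(q),round(e,2))
q,e=ik(goal([*C,.118],yw,0),q); print(q,e)
q,e=ik(goal([*C,.238],yw,0),q); print(q,e)
w,d,W=cloud("wrist"); save(np.hstack([cv2.resize(w,(400,300)),cv2.resize(im[180:300,220:380],(400,300))]),"s7.png")
```

```text
[[ 0.876 -0.344  0.339  0.452]
 [-0.325 -0.939 -0.113  0.188]
 [ 0.357 -0.012 -0.934  0.225]] 17.3 [ 16. -10. 116. -14.  58. 132.]
(564, 3) 0.12764862103118 ((532.3067626953125, -124.98575592041016), (14.1725435256958, 166.124755859375), 27.334596633911133)
13 rows [0.125, 0.621, 0.088] [0.155, -0.384, -0.906]
[0.452 0.188 0.225] [ 16. -10. 116. -14.  58. 132.] 0.0
[0.448 0.133 0.221] [  6. -14. 119.  -7.  59. 111.] 0.0
[0.451 0.077 0.218] [ -4. -15. 119.  -2.  62.  91.] 0.0
[0.461 0.023 0.214] [-13. -12. 117.   1.  65.  73.] 0.0
[ 0.478 -0.029  0.211] [-19.  -6. 112.   2.  67.  58.] 0.0
[ 0.502 -0.079  0.206] [-23.   1. 106.   2.  70.  47.] 0.0
[ 0.532 -0.125  0.199] [-26.   9.  98.   0.  73.  37.] 0.0
[-2.56707916e+01  1.58556557e+01  1.02101585e+02  3.36232580e-16
  6.20427593e+01  3.69292084e+01] 1.1102230246251565e-13
[-2.56707916e+01  7.41631160e+00  9.68596473e+01  1.48175841e-16
  7.57240411e+01  3.69292084e+01] 5.551115123125783e-14
```

View pics/s7.png

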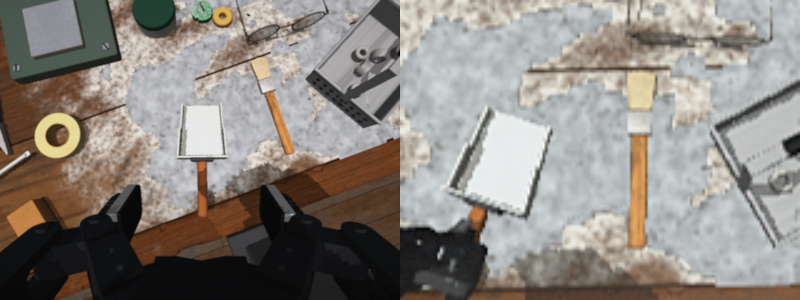

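The scoop stands empty and upright at (485,160) in the right crop, about where it began. The brush at (637,160) is untouched. Next is the basket.

Run:
```python
from k import *
from scipy.linalg import expm
A,s=cur(); q=s["q"]
G=[.5323,-.1250]; yw=27.35-90
H=goal([*G,.118+.08],yw,0); plan(A,H,lin=36)
L=logm(np.linalg.inv(A)@H).real
for b in np.linspace(0,1,6):
    M=A@expm(L*b); q,e=ik(M,q); print(np.round(M[:3,3],3),np.round(q),round(e,2))
for z in(.118,.238): q,e=ik(goal([*G,z],yw,0),q); print(np.round(q),e)
```

```text
11 rows [0.587, 0.44, 0.195] [-0.18, -0.44, 0.954]
[0.449 0.187 0.218] [ 16. -10. 117. -14.  57. 132.] 0.0
[0.484 0.13  0.219] [  7.  -7. 113. -10.  60. 129.] 0.0
[0.511 0.069 0.215] [ -2.  -3. 109.  -6.  63. 127.] 0.0
[0.528 0.005 0.206] [-10.   1. 106.  -3.  66. 127.] 0.0
[ 0.535 -0.06   0.194] [-18.   5. 102.  -1.  68. 126.] 0.0
[ 0.532 -0.125  0.179] [-26.  10.  99.   0.  71. 127.] 0.0
[-26.  16. 102.  -0.  62. 127.] 7.66053886991358e-12
[-26.   7.  97.  -0.  76. 127.] 4.440892098500626e-13
```

Emit:
{"method": "jog_arm", "body": {"targets": [[[0.59, 0.44, 0.19], [-0.18, -0.44, 0.95], 1], [[0.59, 0.44, 0.19], [-0.18, -0.44, 0.95], 1], [[0.59, 0.44, 0.19], [-0.18, -0.44, 0.95], 1], [[0.59, 0.44, 0.19], [-0.18, -0.44, 0.95], 1], [[0.59, 0.44, 0.19], [-0.18, -0.44, 0.95], 1]]}}

```text
clock: 17.82
tcp_pos: [0.5157, 0.0504, 0.2096]
orientation: [[0.753, -0.637, 0.164], [-0.631, -0.77, -0.096], [0.187, -0.031, -0.982]]
ft_force: [0.6, 0.2, 0.6]
grip_width: 0.0851
gripper_force: 0.0
```

Emit:
{"method": "jog_arm", "body": {"targets": [[[0.59, 0.44, 0.19], [-0.18, -0.44, 0.95], 1], [[0.59, 0.44, 0.19], [-0.18, -0.44, 0.95], 1], [[0.59, 0.44, 0.19], [-0.18, -0.44, 0.95], 1], [[0.59, 0.44, 0.19], [-0.18, -0.44, 0.95], 1], [[0.59, 0.44, 0.19], [-0.18, -0.44, 0.95], 1]]}}

```text
clock: 18.23
tcp_pos: [0.5339, -0.0975, 0.1841]
orientation: [[0.516, -0.856, 0.017], [-0.856, -0.517, -0.02], [0.026, -0.005, -1.0]]
ft_force: [-0.2, 0.4, -0.3]
grip_width: 0.0854
gripper_force: 0.0
```

Emit:
{"method": "jog_arm", "body": {"targets": [[[0.59, 0.44, 0.19], [-0.18, -0.44, 0.95], 1], [[0, 0, 0], [0, 0, 0], 1], [[0, 0, 0], [0, 0, 0], 1], [[0, 0, 0], [0, 0, 0], 1]]}}

```text
clock: 18.57
tcp_pos: [0.5312, -0.1253, 0.1778]
orientation: [[0.462, -0.887, -0.007], [-0.887, -0.462, -0.0], [-0.003, 0.007, -1.0]]
ft_force: [0.6, 0.2, -0.1]
grip_width: 0.0857
gripper_force: 0.0
```

Run:
```python
from k import *
A,s=cur(); G=[.5323,-.1250]; yw=27.35-90
print(np.round(A[:3],3),s["clock"])
plan(A,goal([*G,.198],yw,0)); plan(A,goal([*G,.118],yw,0),lin=28)
im,d,W=cloud("wrist")
m=(W[...,2]>.118)&(W[...,2]<.14)&(abs(W[...,0]-.532)<.06)&(abs(W[...,1]+.125)<.07)
P=W[m]; print(len(P),np.median(P,0),cv2.minAreaRect((P[:,:2]*1000).astype(np.float32)))
```

```text
[[ 0.462 -0.887 -0.007  0.531]
 [-0.887 -0.462 -0.    -0.125]
 [-0.003  0.007 -1.     0.178]] 18.5667
1 rows [0.007, -0.028, -0.038] [0.094, 0.046, 0.036]
3 rows [0.004, -0.012, 0.654] [0.031, 0.015, 0.012]
6943 [ 0.53764678 -0.13515235  0.12711059] ((532.4417724609375, -125.02613830566406), (14.018326759338379, 162.45884704589844), 27.15393829345703)
```

Emit:
{"method": "jog_arm", "body": {"targets": [[[0, -0.02, 0.6], [0.09, 0.05, 0.04], 1], [[0, -0.01, 0.7], [0, 0, 0], 1], [[0, 0, 0.5], [0, 0, 0], 1], [[0, 0, 0.15], [0, 0, 0], 1], [[0, 0, 0], [0, 0, 0], 1]]}}

```text
clock: 19.03
tcp_pos: [0.532, -0.1235, 0.1]
orientation: [[0.461, -0.887, -0.001], [-0.887, -0.461, -0.0], [-0.0, 0.001, -1.0]]
ft_force: [-0.1, 0.4, -1.5]
grip_width: 0.0852
gripper_force: 0.0
```

Emit:
{"method": "jog_arm", "body": {"targets": [[[0, 0, 0], [0, 0, 0], 1]]}}

```text
clock: 19.12
tcp_pos: [0.5338, -0.1247, 0.1024]
orientation: [[0.461, -0.888, 0.003], [-0.888, -0.461, -0.002], [0.004, -0.002, -1.0]]
ft_force: [-0.2, 0.0, 0.7]
grip_width: 0.0859
gripper_force: 0.0
```

Run:
```python
from k import *
A,s=cur(); G=[.5323,-.1250]; yw=27.2-90
print(np.round(A[:3],4),s["clock"],s["ft_force"])
plan(A,goal([*G,.118],yw,0))
```

```text
[[ 0.4607 -0.8876  0.0034  0.5338]
 [-0.8876 -0.4607 -0.0022 -0.1247]
 [ 0.0036 -0.002  -1.      0.1024]] 19.1167 [-0.24527469  0.01379929  0.67831271]
1 rows [-0.011, 0.036, 0.077] [-0.029, -0.051, 0.058]
```

Emit:
{"method": "jog_arm", "body": {"targets": [[[0, 0.02, 0.05], [0, 0, 0.04], 0], [[0, 0, 0], [0, 0, 0], 0], [[0, 0, 0], [0, 0, 0], 0], [[0, 0, 0], [0, 0, 0], 0], [[0, 0, 0], [0, 0, 0], 0]], "force": 110}}

```text
clock: 19.53
tcp_pos: [0.533, -0.126, 0.1003]
orientation: [[0.457, -0.89, 0.004], [-0.89, -0.457, -0.002], [0.004, -0.002, -1.0]]
ft_force: [0.1, 0.4, -0.5]
grip_width: 0.0254
gripper_force: 0.0
```

Emit:
{"method": "jog_arm", "body": {"targets": [[[0, 0, 0], [0, 0, 0], 0], [[0, 0, 0], [0, 0, 0], 0], [[0, 0, 0], [0, 0, 0], 0], [[0, 0, 0], [0, 0, 0], 0], [[0, 0, 0], [0, 0, 0], 0]]}}

```text
clock: 19.95
tcp_pos: [0.5333, -0.1259, 0.1002]
orientation: [[0.457, -0.89, 0.004], [-0.89, -0.457, -0.002], [0.004, -0.003, -1.0]]
ft_force: [3.1, 1.8, 4.3]
grip_width: 0.0121
gripper_force: 107.7
```

Emit:
{"method": "jog_arm", "body": {"targets": [[[0, 0, -0.15], [0, 0, 0], 0], [[0, 0, -0.3], [0, 0, 0], 0], [[0, 0, -0.4], [0, 0, 0], 0], [[0, 0, -0.4], [0, 0, 0], 0], [[0, 0, -0.4], [0, 0, 0], 0]]}}

```text
clock: 20.37
tcp_pos: [0.5316, -0.1255, 0.1663]
orientation: [[0.457, -0.89, 0.001], [-0.89, -0.457, -0.001], [0.002, -0.0, -1.0]]
ft_force: [0.5, -1.0, -3.7]
grip_width: 0.0123
gripper_force: 107.6
```

Emit:
{"method": "jog_arm", "body": {"targets": [[[0, 0, -0.4], [0, 0, 0], 0], [[0, 0, -0.4], [0, 0, 0], 0], [[0, 0, -0.3], [0, 0, 0], 0], [[0, 0, -0.15], [0, 0, 0], 0], [[0, 0, 0], [0, 0, 0], 0]]}}

```text
clock: 20.78
tcp_pos: [0.5329, -0.126, 0.2173]
orientation: [[0.457, -0.89, 0.005], [-0.89, -0.457, -0.003], [0.005, -0.003, -1.0]]
ft_force: [-0.1, 0.0, -4.3]
grip_width: 0.0121
gripper_force: 107.6
```

Emit:
{"method": "jog_arm", "body": {"targets": [[[0, 0, 0], [0, 0, 0], 0], [[0, 0, 0], [0, 0, 0], 0], [[0, 0, 0], [0, 0, 0], 0], [[0, 0, 0], [0, 0, 0], 0], [[0, 0, 0], [0, 0, 0], 0]]}}

```text
clock: 21.2
tcp_pos: [0.532, -0.1254, 0.215]
orientation: [[0.457, -0.89, 0.002], [-0.89, -0.457, -0.001], [0.002, -0.001, -1.0]]
ft_force: [0.1, 0.1, -4.1]
grip_width: 0.0122
gripper_force: 107.6
```

Run:
```python
from k import *
A,s=cur(); print(np.round(A[:3],4),s["clock"],s["ft_force"],s["gripper_force"])
im,d,W=cloud("wrist"); i2,_,V=cloud("side"); i3,_,X=cloud("top")
m=(W[...,2]>.18)&(W[...,2]<.26)&(abs(W[...,0]-.532)<.12)&(abs(W[...,1]+.125)<.12)
# basket height and level from rim + floor points of all views
for n,Y in(("wrist",W),("side",V),("top",X)):
    P=Y.reshape(-1,3); D=P[:,:2]-C; bx=D@ex; b=D@ey
    k=(abs(bx)<.05)&(abs(b)<.07)&(P[:,2]>.085)&(P[:,2]<.125); k&=np.isfinite(bx)
    if k.sum()>50:
        z0=np.median(P[k,2]); k&=abs(P[:,2]-z0)<.006
        print(n,k.sum(),np.linalg.lstsq(np.c_[bx[k],b[k],np.ones(k.sum())],P[k,2],rcond=None)[0])
save(np.hstack([cv2.resize(im,(400,300)),cv2.resize(i2[140:230,290:410],(400,300))]),"s8.png")
```

```text
[[ 4.569e-01 -8.895e-01  1.800e-03  5.320e-01]
 [-8.895e-01 -4.569e-01 -1.500e-03 -1.254e-01]
 [ 2.100e-03 -9.000e-04 -1.000e+00  2.150e-01]] 21.2 [ 0.06000926  0.0829053  -4.10354613] 107.6269519329071
wrist 18087 [0.00094001 0.00231873 0.11806906]
side 388 [-0.00714684  0.00883709  0.118926  ]
top 449 [-0.00165904  0.00756456  0.11927726]
```

View pics/s8.png

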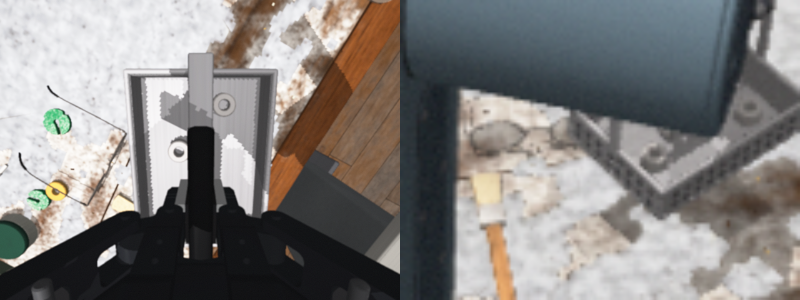

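The basket hangs level, with its underside about 11 cm up. Bushes show on its floor at (223,103) and (178,150) on the left and (748,108) and (655,157) on the right. All five were counted in it before the lift. Handing in.

```bash
python3 -c "
from rig import workorder
print(workorder.sign_off())"
```

```text
the job is handed in; nothing more can be done
None
```

I tipped all five bushes into the basket, stood the empty scoop back on the bench and let go, and handed the job in at about 21 s with the gripper holding the basket level and still, roughly 11 cm up; I counted the five bushes before the lift, and not all five were visible in the last pictures.

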